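Lock a fresh paper roll on its spindle

TASK

A fresh paper roll stands loosely between the two cheeks of the roll stand, not yet in line with their holes. Roll it gently back against the stop behind it, then slide the spindle along its ledge, without picking it up off the ledge, point first through the near cheek and the roll's core until it is fully home in the far cheek. Push gently, and leave the glass, the small basket and the shaker where they stand.

Things in the scene. Friction and masses are not known exactly. Their poses are not given: they have to be found in the camera images.
- stand: Dark foot plate (fixed, 250x146x6 mm) of the paper-roll stand: origin on the table, x to its back, y along the spindle, z up (frame and mm of all below). The bare-metal rig on it (roll bay with two cheeks, spindle ledge) is clamped at another x each time: its hole line is at x=L, z=54 with L anywhere from -20 to 0, not reported: find its stop and fence by feel or sight.
- home_depth (a point): Point of the foot's frame at y=-48, z=54: depth of the bottom of the far cheek's blind hole (18 mm diameter, 10 deep). Near cheek y 38..48 with an 18 mm through hole; far cheek y -54..-38; both x=L-30..L+30, z to 76. Bay between: floor z=14, lip 5 high at x=L-52..L-48, upright back stop with its face at x=L+40.5, z to 70: a roll touching it is in line with the holes.
- ledge_height (a point): Point of the foot's frame at y=133, z=46, the height of the flat spindle ledge: x=L-66..L+8, y 48..218. Fence along its back: face at x=L+8, 6 thick, 9 high above the ledge; a spindle lying against it is in line with the holes. Lip along its front: 4 high, x=L-70..L-66.
- roll: White paper roll (rigid), 80 mm diameter, 70 mm wide, bore 22 mm diameter, about 0.18 kg; stands on its edge on the floor of the roll bay with its axis along the stand's y, 13 to 22 mm in front of the line of the holes at the start. Origin at its centre; its y axis is its axis.
- spindle: Loose dark steel rod, 130 mm long, 16 mm diameter; the last 22 mm at the tail are a hexagon 16 mm across flats; the point tapers over 14 mm to 6 mm diameter. Lies on the stand's ledge, off the fence and askew, point towards the roll. Origin at its middle on the axis; its y axis runs from point to tail. When fully home its tail stands 34 mm out of the near cheek.
- spindle_tip (a point): Middle of the spindle's point end
- spindle_core (a point): Point on the spindle's axis 48 mm from its point end; it lies at the middle of the bay, inside the roll, when home
- spindle_tail (a point): Middle of the spindle's flat tail end
- glass: Drinking glass with a drink in it, 81 mm wide, 93 mm high, behind the ledge; origin under its middle
- basket: Small violet open basket, 102 mm wide, 60 mm high, behind the roll bay; origin under its middle
- shaker: Shaker with a grey cap, 44 mm wide, 90 mm high, in front of the stand on its roll side; origin under its middle
Things that resemble listed ones, but are neither listed nor needed, are in the scene too. What is shaped like the spindle but pink is not meant. What is shaped like the roll but pink is not meant.

How it is judged:
By the outcome, as a careful person would: the job done as asked, in the order asked, and still so for the second after the job is handed in, with the robot touching nothing.
It also fails if it takes over 54 s, if anything falls off the work surface, if the arm or the gripper's body presses on something with over 40 N, if the wrist force passes 120 N, or if a joint passes its speed limit or range.

ROBOT

A 6-joint arm with a two-finger parallel gripper is mounted at the origin on a cart in front of the work surface, level with it; the furniture and walls round the work are solid. World frame = base frame: x ahead of the robot, y to its left, z up, the work surface at z = 0. Lengths are in m, angles in rad, forces in N, time in s.
With the tool pointing down it reaches from about 0.3 to 0.95 m from the base axis. Payload 3.1 kg.
Tool frame: the origin (TCP) lies at the very end of the fingers, on their centre line; the grasp point (between the pads) lies 19 mm behind it; z points along the fingers, y is the line along which they close (so a half turn about z gives the same grasp; the last joint's range is limited). The gripper opens to 85 mm and grips with 20 to 120 N. Pads are 22 mm wide; open, the fingers measure 114 mm over their backs; the gripper's body (76 mm by 85 mm) begins 54 mm behind the grasp point. The pads swing forward as they close: fully open they stand 13 mm farther back than shut.
Start: joints at [1.049, 0.308, 1.634, -0, 1.2, -0.07], TCP at [0.273, 0.562, 0.203] pointing down, gripper open.
Joint ranges: [-3.06, 3.06], [-0.79, 1.96], [0.05, 2.63], [-1.19, 4.34], [0.05, 2.64], [-2.94, 2.94]. Speed limits (rad/s): [2.79, 2.79, 3.14, 3.14, 3.14, 3.14].

INTERFACE

Orientations are given as a unit quaternion [x, y, z, w].
In Python, from station import ctrl, viewer, nets gives the robot as it stands.
- The arm moves only by the tool step_arm, never from a script. Its argument "steps" is a list of rows, each a list of 3 entries, a list of its own where there are three numbers: the shift along the tool's x, y, z in m, then the turn, a rotation vector about the tool's x, y, z in rad, then the finger opening in m, from 0 to 0.0854. In form: [[[x, y, z], [ax, ay, az], claw], ...]. A call has 1 to 12 rows; each row is the pose to reach, as a shift and turn from the pose commanded when the call began, along the tool's axes at that moment; what a row does not reach only later rows make up. A row lasts 1/10 s, in which the tool goes at most 50 mm and 8.59 degrees, less where a joint would pass 70% of its speed; a pose out of reach is approached as far as the arm can. A call with a gripper value outside its range is refused whole. The fingers move at their own pace and stop on an object; "newtons" is the grip in N (left out, the last holds). Time passes only in rows, so rows that repeat a pose let the fingers close. It gives the time, the measured TCP pose, the force, the opening and the grip force at its end, in the units of the state.
- ctrl.get_obs(): the state, without advancing time (a new reading comes with each control period).
- viewer.get_image(name): name is "scene" or "side" or "wrist"; returns a dict with "color" (400x640x3 uint8, red, green, blue), "fx", "fy", "cx", "cy" (pixels), "world_from_camera" (4x4, takes a point from camera to world coordinates); the wrist camera has in their place "mount" (4x4, takes a point from camera to tool coordinates, whose origin is the TCP and whose axes are the flange's). Camera axes: x right, y down, z forward; pixel columns grow to the right and rows downward; lengths in m; the calibration is good to about 2 mm. A picture is of the moment at which its call begins: read the wrist's pose just before it. There is no depth.
- ctrl.hand_in(): hands the job in; it is judged then, once.
Trained networks look in a picture, given as the dict that the camera call returned (one of the last four; its "shot" number tells which), for a name from the list of things; names that differ only in an ending like _2 or _b are one class to them, and where a whole thing is asked for, a point or a joint stands for the part that bears it (a point fixed in the world has none). Each returns a list of dicts, best first, with "p" (0 to 1); they miss things now and then, are a little off and sometimes report something else, mostly with a low value. They report only what shows in the picture. A call takes as long as a camera call. They do not tell look-alikes from the thing itself.
- nets.boxes_of(picture, thing): "bbox" ([left, top, right, bottom] in pixels, round what is visible of it).
- nets.outline_of(picture, thing): "region" (400x640 bool, what is visible of it) and "bbox" ([left, top, right, bottom] in pixels, round what is visible of it).
The state is a dict: "clock": time; "q": joint angles; "joint_vel": joint speeds; "tau": joint torques, N m; "tcp_pos": TCP position; "tool_rot": TCP orientation; "contact_force": force on the tool from outside, world axes, zero at the start; "ft_torque": the same for the moment, N m; "grip_width": opening from 0.0 (shut) to 1.0 (fully open); "gripper_force": force on a finger pad.
Only numpy, scipy, OpenCV 4.12 (cv2) and the standard library are available. Lean on these libraries where they do the work, as an engineer would, in place of code of your own. Each camera call takes 0.05 s, during which the arm holds its last target. There are 200 camera calls.

## Working session

There is one attempt and no reset: what is moved stays moved. The work goes in short steps, Python scripts to look and compute and a tool call to move; the robot and the scene stay as the last step left them, time stands still between calls to the robot, and variables do not carry over. Pictures are saved under pics/ and viewed, at most 10 in all, crops included, and the job is handed in when it is done.

Besides the shell and the picture viewer there is one more tool, called after "Request:" by a JSON object that holds its "fn" and its "kwargs", one argument or row to a line. step_arm: Moves the arm, as the interface text tells. Its arguments: {"type":"object","properties":{"steps":{"type":"array"},"newtons":{"type":"number"}},"required":["steps"]}

```bash
mkdir -p pics
cat > h.py <<'E'
import numpy as np,cv2
from station import ctrl,viewer,nets
from scipy.spatial.transform import Rotation as R
def T():
    o=ctrl.get_obs();M=np.eye(4);M[:3,:3]=R.from_quat(o['tool_rot']).as_matrix();M[:3,3]=o['tcp_pos'];return M
def wfc(p,t=None):
    return np.array(p['world_from_camera']) if 'world_from_camera' in p else t@np.array(p['mount'])
def proj(p,X,t=None):
    M=np.linalg.inv(wfc(p,t));X=np.atleast_2d(X)@M[:3,:3].T+M[:3,3]
    return np.c_[p['fx']*X[:,0]/X[:,2]+p['cx'],p['fy']*X[:,1]/X[:,2]+p['cy']]
def onz(p,uv,z,t=None):
    M=wfc(p,t);uv=np.atleast_2d(uv);d=np.c_[(uv[:,0]-p['cx'])/p['fx'],(uv[:,1]-p['cy'])/p['fy'],np.ones(len(uv))]@M[:3,:3].T
    o=M[:3,3];return o+d*((z-o[2])/d[:,2])[:,None]
def save(p,n,crop=None,s=1):
    im=p['color'][:,:,::-1]
    if crop: im=im[crop[1]:crop[3],crop[0]:crop[2]]
    cv2.imwrite('pics/'+n,cv2.resize(im,None,fx=s,fy=s,interpolation=cv2.INTER_CUBIC))
E
python3 - <<'E'
from h import *
o=ctrl.get_obs();print({k:np.round(v,3) for k,v in o.items()})
for n in ['scene','side']:
    p=viewer.get_image(n);save(p,n+'.png');print(n,np.round(p['world_from_camera'],3).tolist(),p['fx'])
    for t in ['stand','roll','spindle','glass','basket','shaker']:
        print(t,[(np.round(b['bbox']).tolist(),round(b['p'],2)) for b in nets.boxes_of(p,t)])
E
```

```text
{'clock': np.float64(0.0), 'q': array([ 1.049,  0.309,  1.635, -0.   ,  1.2  , -0.07 ]), 'joint_vel': array([ 0.001, -0.   , -0.002,  0.001, -0.   ,  0.002]), 'tau': array([-0.0000e+00, -4.1526e+01, -2.7666e+01, -0.0000e+00,  1.0000e-02,
       -0.0000e+00]), 'tcp_pos': array([0.272, 0.562, 0.202]), 'tool_rot': array([ 0.224,  0.975, -0.001, -0.   ]), 'contact_force': array([ 0.265, -0.333, -0.888]), 'ft_torque': array([ 0.038, -0.006,  0.004]), 'gripper_force': np.float64(0.0), 'grip_width': np.float64(1.0)}
scene [[0.689, -0.576, 0.441, 0.096], [-0.725, -0.532, 0.437, -0.47], [-0.017, -0.621, -0.784, 0.83], [0.0, 0.0, 0.0, 1.0]] 494.4652932205231
stand [([258.0, 165.0, 394.0, 274.0], 0.65)]
roll [([326.0, 195.0, 379.0, 252.0], 0.67), ([223.0, 218.0, 282.0, 276.0], 0.63)]
spindle [([271.0, 170.0, 317.0, 208.0], 0.83), ([231.0, 132.0, 270.0, 168.0], 0.66)]
glass [([344.0, 124.0, 380.0, 178.0], 0.67), ([259.0, 161.0, 392.0, 273.0], 0.43)]
basket [([388.0, 163.0, 437.0, 213.0], 0.91), ([269.0, 165.0, 318.0, 210.0], 0.54), ([341.0, 122.0, 375.0, 175.0], 0.42)]
shaker [([352.0, 276.0, 378.0, 319.0], 0.84)]
side [[-0.059, 0.424, -0.904, 1.303], [0.998, 0.042, -0.046, 0.015], [0.018, -0.905, -0.426, 0.425], [0.0, 0.0, 0.0, 1.0]] 409.71094664384975
stand [([276.0, 229.0, 372.0, 251.0], 0.57)]
roll [([254.0, 184.0, 292.0, 208.0], 0.85), ([316.0, 166.0, 352.0, 197.0], 0.8)]
spindle [([314.0, 199.0, 375.0, 211.0], 0.79), ([415.0, 218.0, 440.0, 252.0], 0.7)]
glass [([304.0, 213.0, 348.0, 276.0], 0.66)]
basket [([220.0, 225.0, 279.0, 275.0], 0.95)]
shaker [([228.0, 168.0, 245.0, 207.0], 0.92), ([304.0, 210.0, 347.0, 276.0], 0.38)]
```

View pics/scene.png

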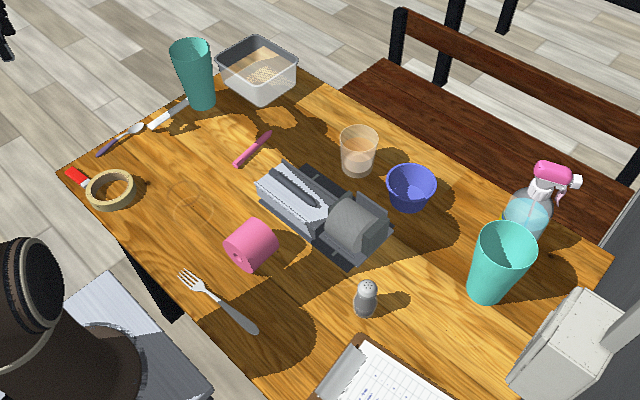

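View pics/side.png

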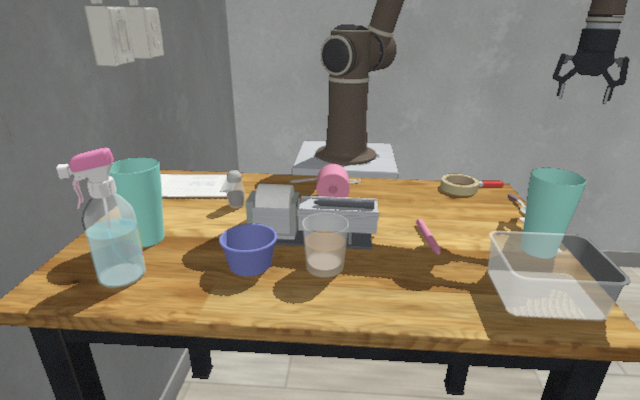

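Run:
```python
from h import *
p=viewer.get_image('scene');save(p,'c1.png',(225,115,445,330),2.75)
print(np.round(onz(p,[[352,223]],.054),3),np.round(onz(p,[[280,175],[325,205]],.054),3),'foot',np.round(onz(p,[[311,164],[394,230],[350,272]],.006),3))
w=viewer.get_image('wrist');t=T();print(np.round(w['mount'],3).tolist(),w['fx'],np.round(t,3).tolist())
```

```text
[[ 0.518 -0.137  0.054]] [[ 0.507  0.05   0.054]
 [ 0.514 -0.07   0.054]] foot [[ 0.602  0.055  0.006]
 [ 0.588 -0.189  0.006]
 [ 0.457 -0.187  0.006]]
[[0.001, -0.956, -0.292, 0.074], [1.0, 0.001, 0.001, -0.0], [-0.001, -0.292, 0.956, -0.171], [0.0, 0.0, 0.0, 1.0]] 350.83859826955444 [[-0.9, 0.437, 0.0, 0.273], [0.437, 0.9, 0.0, 0.562], [0.0, 0.0, -1.0, 0.203], [0.0, 0.0, 0.0, 1.0]]
```

View pics/c1.png

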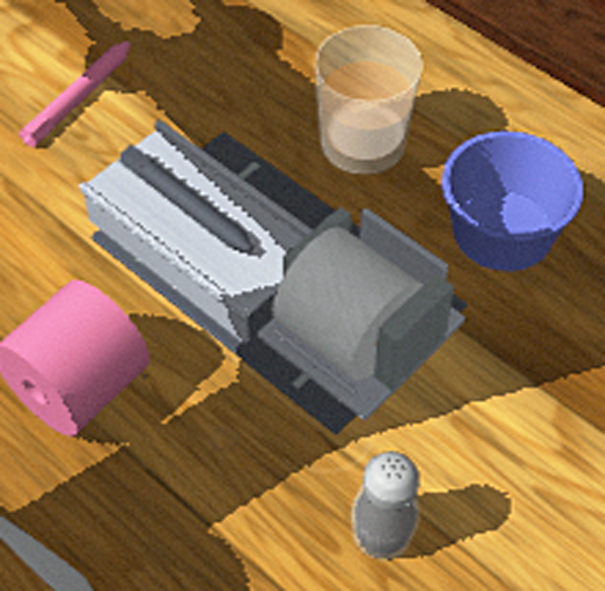

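Request:
{"fn": "step_arm", "kwargs": {
  "steps": [
    [[-0.463,-0.434,0.02],[0,0,-0.395],0.0],
    [[-0.463,-0.434,0.02],[0,0,-0.395],0.0],
    [[-0.463,-0.434,0.02],[0,0,-0.395],0.0],
    [[-0.463,-0.434,0.02],[0,0,-0.395],0.0],
    [[-0.463,-0.434,0.02],[0,0,-0.395],0.0],
    [[-0.463,-0.434,0.02],[0,0,-0.395],0.0],
    [[-0.463,-0.434,0.02],[0,0,-0.395],0.0],
    [[-0.463,-0.434,0.02],[0,0,-0.395],0.0],
    [[-0.463,-0.434,0.02],[0,0,-0.395],0.0],
    [[-0.463,-0.434,0.02],[0,0,-0.395],0.0],
    [[-0.463,-0.434,0.02],[0,0,-0.395],0.0],
    [[-0.463,-0.434,0.02],[0,0,-0.395],0.0]
  ],
  "newtons": 40
}}

```text
clock: 2.0
tcp_pos: [0.4879, 0.0008, 0.1849]
tool_rot: [0.029, 1.0, 0.0, 0.001]
contact_force: [0.6, 1.0, 0.2]
grip_width: -0.004
gripper_force: 0.0
```

Run:
```python
from h import *
t=T();w=viewer.get_image('wrist');save(w,'w1.png');np.save('t1.npy',t)
print(np.round(t,4).tolist(),w['cx'],w['cy'])
for th in ['spindle','roll','stand']:
    print(th,[(np.round(b['bbox']).tolist(),round(b['p'],2)) for b in nets.boxes_of(w,th)])
cv2.imwrite('pics/w1raw.png',w['color'][:,:,::-1])
```

```text
[[-0.9984, 0.057, 0.0014, 0.4879], [0.057, 0.9984, 0.0001, 0.0008], [-0.0014, 0.0001, -1.0, 0.1849], [0.0, 0.0, 0.0, 1.0]] 329.58538735095124 198.39339483053345
spindle [([261.0, 182.0, 414.0, 206.0], 0.83), ([494.0, 153.0, 516.0, 270.0], 0.82)]
roll [([236.0, 0.0, 342.0, 76.0], 0.8), ([112.0, 174.0, 225.0, 266.0], 0.69)]
stand [([141.0, 131.0, 392.0, 271.0], 0.77)]
```

View pics/w1.png

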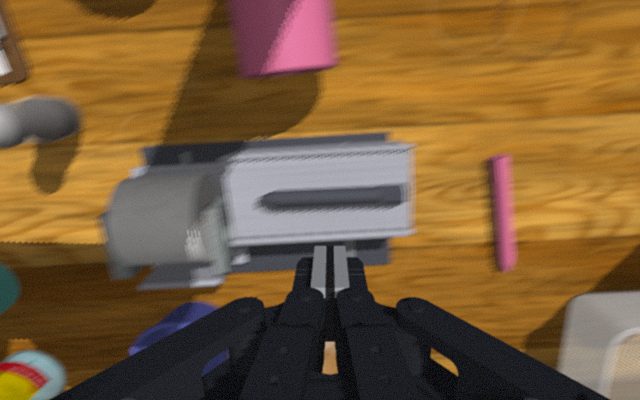

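Request:
{"fn": "step_arm", "kwargs": {
  "steps": [
    [[0.03,-0.005,-0.01],[0,0,0],0.0],
    [[0.03,-0.005,-0.01],[0,0,0],0.0],
    [[0.03,-0.005,-0.01],[0,0,0],0.0],
    [[0.03,-0.005,-0.01],[0,0,0],0.0],
    [[0.03,-0.005,-0.01],[0,0,0],0.0]
  ]
}}

```text
clock: 2.7
tcp_pos: [0.4575, 0.0003, 0.1946]
tool_rot: [0.028, 1.0, 0.0, 0.0]
contact_force: [0.6, -0.6, -0.8]
grip_width: 0.0
gripper_force: 0.0
```

Run:
```python
from h import *
t=T();w=viewer.get_image('wrist');np.savez('w2.npz',t=t,**{k:w[k] for k in ['color','fx','fy','cx','cy','mount']})
print(np.round(t,4).tolist(),np.abs(ctrl.get_obs()['joint_vel']).max())
save(w,'w2.png',(90,130,430,330),2.3)
for th in ['spindle','roll']:
    for b in nets.outline_of(w,th):
        r=b['region'];c,s,a=cv2.minAreaRect(np.argwhere(r)[:,::-1].astype(np.float32));print(th,b['p'],c,s,a,b['bbox'])
```

```text
[[-0.9985, 0.0554, 0.0005, 0.4575], [0.0554, 0.9985, 0.0001, 0.0003], [-0.0005, 0.0001, -1.0, 0.1946], [0.0, 0.0, 0.0, 1.0]] 0.008983718532119324
spindle 0.8 (338.992431640625, 221.79119873046875) (19.1328125, 140.1982421875) 87.91743469238281 [267.4, 206.4, 411.2, 231.6]
spindle 0.62 (500.8133850097656, 234.82933044433594) (110.64046478271484, 18.541589736938477) 84.623291015625 [488.2, 182.3, 507.3, 292.1]
roll 0.94 (179.79368591308594, 244.0211181640625) (84.71345520019531, 107.2999267578125) 86.76029968261719 [124.3, 200.4, 232.0, 289.3]
roll 0.84 (292.361572265625, 58.89230728149414) (99.10375213623047, 95.75481414794922) 82.87498474121094 [241.9, 7.7, 341.3, 111.5]
```

View pics/w2.png

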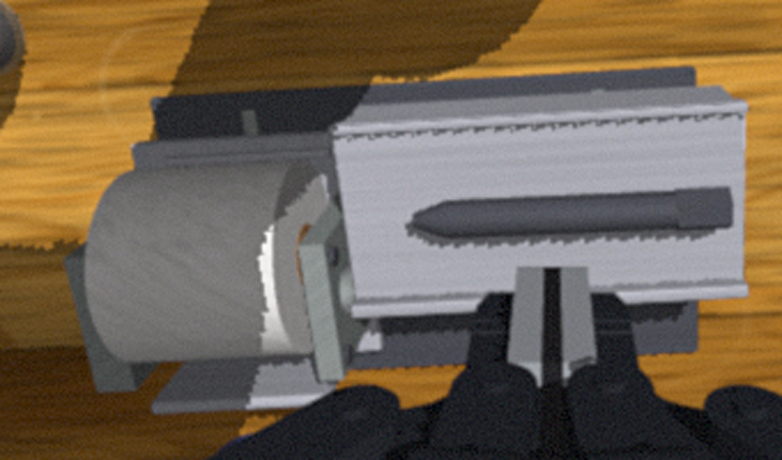

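```bash
cat > fit.py <<'E'
from h import *
from scipy.optimize import least_squares
d=np.load('w2.npz');p={k:d[k] for k in d.files};t=d['t']
px=lambda c:np.array(c)/2.3+[90,130]
pts=[((747,105),(-70,218,50)),((333,130),(-70,48,50)),((747,286),(8,218,55)),((355,305),(8,48,55)),((747,297),(14,218,55)),((355,317),(14,48,55))]
uv=px([a for a,b in pts]);X=np.array([b for a,b in pts])/1e3
def W(q,X): 
    c,s=np.cos(q[2]),np.sin(q[2]);return np.c_[q[0]+c*X[:,0]-s*X[:,1],q[1]+s*X[:,0]+c*X[:,1],X[:,2]+q[3]]
f=lambda q:(np.r_[(proj(p,W(q,X),t)-uv).ravel(),q[3]*300])
r=least_squares(f,[.53,-.15,-.05,0]);q=r.x
if __name__=='__main__':
    print(np.round(q,4),np.round(r.fun,1));np.save('q.npy',q)
    c,s=np.cos(q[2]),np.sin(q[2]);inv=lambda P:np.c_[(P[:,0]-q[0])*c+(P[:,1]-q[1])*s,-(P[:,0]-q[0])*s+(P[:,1]-q[1])*c]*1e3
    print('tail,tip',np.round(inv(onz(p,px([(732,208),(408,222)]),.054,t)),1), np.round(onz(p,px([(732,208),(408,222)]),.054,t),4))
    print('foot',np.round(inv(onz(p,px([(694,68),(153,98),(697,350)]),.006,t)),1))
    s_=dict(viewer.get_image('scene'))
    print('lib',np.round(proj(s_,W(q,X)),1).tolist())
    # roll: silhouettes from outline boxes: bbox center line at z
    for x in range(-24,-10,2):
        a=np.linspace(0,6.28,90);C=np.array([[x+40*np.cos(i),y,54+40*np.sin(i)] for i in a for y in(-35,35)])/1e3
        u=proj(p,W(q,C),t);print(x,np.round(np.r_[u.min(0),u.max(0)],0))
E
python3 fit.py
```

```text
[ 0.5342 -0.1378  0.0024 -0.005 ] [ 0.2  0.2 -0.3 -0.6  0.2 -0.4 -0.5  0.2  0.2  0.3  0.3  0.4 -1.5]
tail,tip [[-29.3 210.2]
 [-30.8  76.5]] [[ 0.5044  0.0722  0.054 ]
 [ 0.5032 -0.0614  0.054 ]]
foot [[-78.9 203. ]
 [-79.2 -42.9]
 [ 64.7 203.7]]
lib [[255.0, 182.2], [314.7, 228.8], [282.1, 159.7], [342.0, 203.2], [284.1, 158.2], [344.0, 201.4]]
-24 [131. 192. 238. 279.]
-22 [132. 194. 238. 281.]
-20 [132. 196. 239. 283.]
-18 [133. 198. 239. 285.]
-16 [133. 200. 239. 287.]
-14 [134. 202. 239. 289.]
-12 [134. 204. 240. 290.]
```

Request:
{"fn": "step_arm", "kwargs": {
  "steps": [
    [[0.001,-0.046,0],[0,0,-0.03],0.04],
    [[0.001,-0.092,0],[0,0,-0.058],0.04],
    [[0.001,-0.138,0],[0,0,-0.058],0.04],
    [[0.001,-0.138,0],[0,0,-0.058],0.04],
    [[0.001,-0.138,0],[0,0,-0.058],0.04],
    [[0.001,-0.138,0],[0,0,-0.058],0.04]
  ],
  "newtons": 40
}}

```text
clock: 3.5
tcp_pos: [0.448, -0.1374, 0.1942]
tool_rot: [-0.001, 1.0, 0.0, -0.0]
contact_force: [0.5, 0.4, 0.5]
grip_width: 0.469
gripper_force: 0.0
```

Run:
```python
from h import *
s=viewer.get_image('scene');print('shaker',np.round(onz(s,[[365,314]],0.0),3),'glass',np.round(onz(s,[[357,170]],0),3))
t=T();w=viewer.get_image('wrist');save(w,'w3.png')
print(np.round(t,4).tolist())
from fit import W,q
print('pred front lip/cheek: ',np.round(proj(w,W(q,np.array([[-52,-38,19],[-52,38,19],[-30,38,76],[-30,48,76],[-30,-38,76],[-30,-54,76],[-55,0,54],[40.5,38,70],[40.5,-38,70]])/1e3),t)))
```

```text
shaker [[ 0.414 -0.261  0.   ]] glass [[ 0.662 -0.029  0.   ]]
[[-1.0, -0.0023, -0.0005, 0.4481], [-0.0023, 1.0, 0.0007, -0.1371], [0.0005, 0.0007, -1.0, 0.1942], [0.0, 0.0, 0.0, 1.0]]
pred front lip/cheek:  [[292. 199.]
 [365. 199.]
 [370. 241.]
 [381. 241.]
 [287. 241.]
 [269. 241.]
 [329. 207.]
 [367. 304.]
 [290. 304.]]
```

View pics/w3.png

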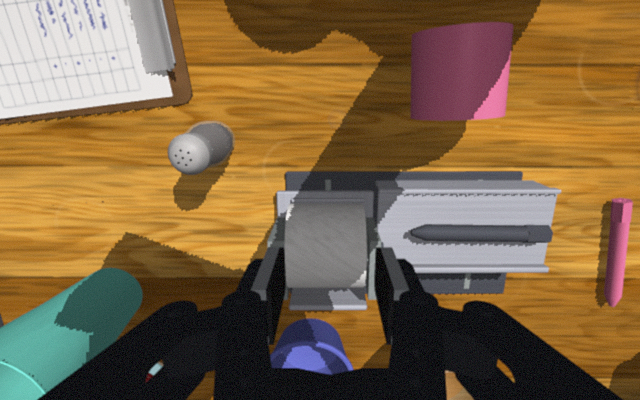

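Request:
{"fn": "step_arm", "kwargs": {
  "steps": [
    [[0,0,0.05],[0,0,0],0.04],
    [[0,0,0.1],[0,0,0],0.04],
    [[0,0,0.13],[0,0,0],0.04],
    [[0,0,0.145],[0,0,0],0.04],
    [[0,0,0.15],[0,0,0],0.04],
    [[0,0,0.15],[0,0,0],0.04],
    [[0,0,0.15],[0,0,0],0.04]
  ]
}}

```text
clock: 4.3
tcp_pos: [0.4494, -0.1381, 0.0456]
tool_rot: [-0.001, 1.0, -0.0, 0.001]
contact_force: [0.7, -0.7, -0.2]
grip_width: 0.468
gripper_force: 0.0
```

Request:
{"fn": "step_arm", "kwargs": {
  "steps": [
    [[-0.006,0,0],[0,0,0],0.04],
    [[-0.01,0,0],[0,0,0],0.04],
    [[-0.014,0,0],[0,0,0],0.04],
    [[-0.016,0,0],[0,0,0],0.04],
    [[-0.018,0,0],[0,0,0],0.04],
    [[-0.02,0,0],[0,0,0],0.04],
    [[-0.021,0,0],[0,0,0],0.04],
    [[-0.022,0,0],[0,0,0],0.04],
    [[-0.023,0,0],[0,0,0],0.04],
    [[-0.024,0,0],[0,0,0],0.04],
    [[-0.025,0,0],[0,0,0],0.04]
  ]
}}

```text
clock: 5.4
tcp_pos: [0.4722, -0.1381, 0.0448]
tool_rot: [-0.001, 1.0, 0.0, -0.001]
contact_force: [-3.8, -0.4, 7.3]
grip_width: 0.471
gripper_force: 4.5
```

Request:
{"fn": "step_arm", "kwargs": {
  "steps": [
    [[-0.001,0,0],[0,0,0],0.04],
    [[-0.002,0,0],[0,0,0],0.04],
    [[-0.003,0,0],[0,0,0],0.04],
    [[-0.003,0,0],[0,0,0],0.04]
  ]
}}

```text
clock: 5.8
tcp_pos: [0.4745, -0.1381, 0.0459]
tool_rot: [-0.001, 1.0, 0.0, -0.002]
contact_force: [-8.0, 1.4, 15.3]
grip_width: 0.467
gripper_force: 8.1
```

Run:
```python
from h import *
for i in range(4):
    s=viewer.get_image('scene');o=ctrl.get_obs();print(np.round(o['contact_force'],1),np.round(o['ft_torque'],2),np.round(o['tcp_pos'],4),o['gripper_force'])
save(s,'s3.png',(290,150,430,300),4)
```

```text
[-8.5  1.3 15.8] [0.15 1.22 0.03] [ 0.4745 -0.1381  0.0459] 8.035244727507234
[-7.8  1.4 14.6] [0.08 1.2  0.  ] [ 0.4745 -0.1381  0.0459] 7.998544899746776
[-8.6  0.7 14.6] [0.18 1.19 0.02] [ 0.4745 -0.1381  0.0459] 7.97616537893191
[-9.   1.2 14. ] [0.23 1.24 0.03] [ 0.4746 -0.1381  0.0459] 7.964572724886239
```

View pics/s3.png

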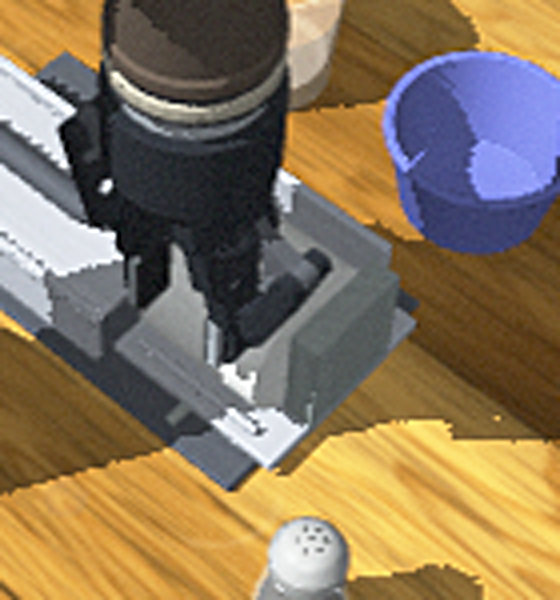

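Request:
{"fn": "step_arm", "kwargs": {
  "steps": [
    [[0.015,0,0],[0,0,0],0.04],
    [[0.02,0,0],[0,-0.13,0],0.04],
    [[0.02,0,0],[0,-0.26,0],0.04],
    [[0.02,0,0],[0,-0.39,0],0.04],
    [[0.02,0,0],[0,-0.52,0],0.04],
    [[0.02,0,0],[0,-0.52,0],0.04],
    [[0.02,0,0],[0,-0.52,0],0.04],
    [[0.02,0,0],[0,-0.52,0],0.04]
  ]
}}

```text
clock: 6.8
tcp_pos: [0.4574, -0.1348, 0.0528]
tool_rot: [0.002, 0.968, -0.002, 0.25]
contact_force: [0.1, 0.1, -0.3]
grip_width: 0.469
gripper_force: 0.0
```

Run:
```python
from h import *
t=T();w=viewer.get_image('wrist');save(w,'w4.png');o=ctrl.get_obs()
print(np.round(t,4).tolist(),np.round(o['contact_force'],1))
from fit import W,q
print([ (b['p'],b['bbox']) for b in nets.boxes_of(w,'roll')])
for x in range(-24,2,2):
        a=np.linspace(0,6.28,90);C=np.array([[x+40*np.cos(i),y,54+40*np.sin(i)] for i in a for y in(-35,35)])/1e3
        u=proj(w,W(q,C),t);print(x,np.round(np.r_[u.min(0),u.max(0)],0))
```

```text
[[-0.8754, 0.0054, 0.4833, 0.4574], [0.0036, 1.0, -0.0045, -0.1348], [-0.4833, -0.0022, -0.8754, 0.0528], [0.0, 0.0, 0.0, 1.0]] [-0.   0.5  0.7]
[(0.65, [492.3, 0.4, 638.2, 188.2])]
-24 [258. 222. 391. 352.]
-22 [258. 224. 390. 354.]
-20 [259. 226. 390. 355.]
-18 [260. 227. 389. 356.]
-16 [260. 229. 389. 357.]
-14 [261. 231. 388. 359.]
-12 [261. 233. 388. 360.]
-10 [262. 235. 388. 361.]
-8 [262. 237. 387. 362.]
-6 [263. 239. 387. 363.]
-4 [263. 240. 386. 364.]
-2 [264. 242. 386. 365.]
0 [264. 244. 386. 367.]
```

View pics/w4.png

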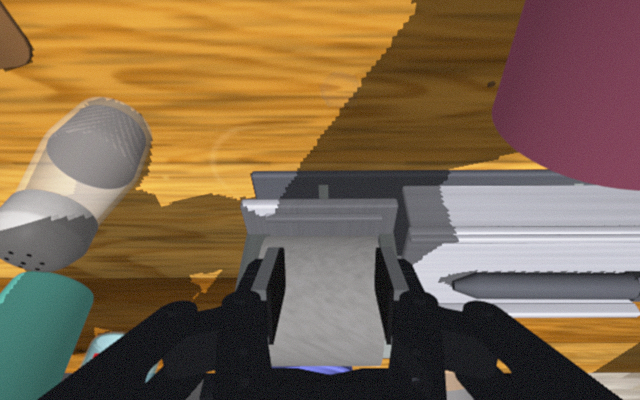

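Request:
{"fn": "step_arm", "kwargs": {
  "steps": [
    [[-0.007,-0.003,0.006],[0,0,0],0.04],
    [[-0.014,-0.003,0.012],[0,0,0],0.04],
    [[-0.0153,-0.003,0.0128],[0,0,0],0.04],
    [[-0.0166,-0.003,0.0135],[0,0,0],0.04],
    [[-0.018,-0.003,0.0143],[0,0,0],0.04],
    [[-0.019,-0.003,0.015],[0,0,0],0.04],
    [[-0.0203,-0.003,0.0156],[0,0,0],0.04],
    [[-0.0203,-0.003,0.0156],[0,0,0],0.04]
  ]
}}

```text
clock: 7.7
tcp_pos: [0.4838, -0.138, 0.0494]
tool_rot: [0.002, 0.968, -0.002, 0.25]
contact_force: [0.3, -0.4, -0.5]
grip_width: 0.464
gripper_force: 0.0
```

Request:
{"fn": "step_arm", "kwargs": {
  "steps": [
    [[-0.001,0,0.0005],[0,0,0],0.04],
    [[-0.002,0,0.001],[0,0,0],0.04],
    [[-0.003,0,0.0015],[0,0,0],0.04],
    [[-0.003,0,0.0015],[0,0,0],0.04]
  ]
}}

```text
clock: 8.1
tcp_pos: [0.4872, -0.1381, 0.0496]
tool_rot: [0.002, 0.968, -0.002, 0.25]
contact_force: [0.8, 0.1, -0.5]
grip_width: 0.468
gripper_force: 0.0
```

Request:
{"fn": "step_arm", "kwargs": {
  "steps": [
    [[-0.001,0,0.0005],[0,0,0],0.04],
    [[-0.002,0,0.001],[0,0,0],0.04],
    [[-0.002,0,0.001],[0,0,0],0.04]
  ]
}}

```text
clock: 8.4
tcp_pos: [0.4895, -0.1381, 0.0496]
tool_rot: [0.002, 0.968, -0.002, 0.25]
contact_force: [0.3, 0.7, -0.4]
grip_width: 0.466
gripper_force: 0.0
```

Request:
{"fn": "step_arm", "kwargs": {
  "steps": [
    [[-0.001,0,0.0005],[0,0,0],0.04],
    [[-0.002,0,0.001],[0,0,0],0.04],
    [[-0.002,0,0.001],[0,0,0],0.04]
  ]
}}

```text
clock: 8.7
tcp_pos: [0.4917, -0.138, 0.0497]
tool_rot: [0.002, 0.968, -0.002, 0.25]
contact_force: [-0.7, 0.2, 1.8]
grip_width: 0.468
gripper_force: 0.5
```

Request:
{"fn": "step_arm", "kwargs": {
  "steps": [
    [[-0.001,0,0.0005],[0,0,0],0.04],
    [[-0.002,0,0.001],[0,0,0],0.04],
    [[-0.002,0,0.001],[0,0,0],0.04]
  ]
}}

```text
clock: 9.0
tcp_pos: [0.4946, -0.138, 0.0508]
tool_rot: [0.001, 0.968, -0.002, 0.251]
contact_force: [-3.5, 2.0, 8.4]
grip_width: 0.465
gripper_force: 4.3
```

Run:
```python
from h import *
t=T();w=viewer.get_image('wrist');save(w,'w5.png');o=ctrl.get_obs()
print(np.round(t,4).tolist(),np.round(o['contact_force'],1))
```

```text
[[-0.8744, 0.0036, 0.4853, 0.4946], [0.0021, 1.0, -0.0037, -0.138], [-0.4853, -0.0022, -0.8744, 0.0508], [0.0, 0.0, 0.0, 1.0]] [-4.7  1.1  8.8]
```

View pics/w5.png

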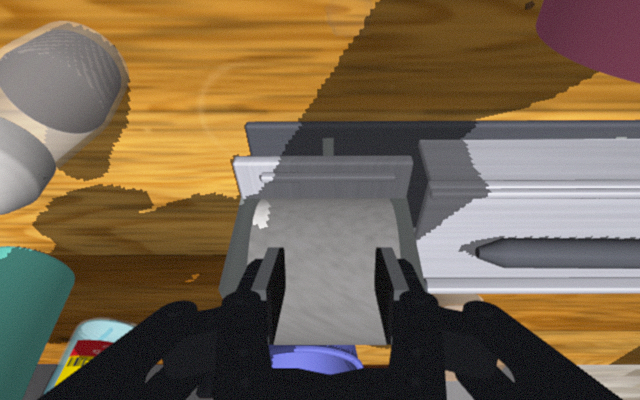

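Request:
{"fn": "step_arm", "kwargs": {
  "steps": [
    [[-0.0014,0,-0.0004],[0,0,0],0.04],
    [[-0.0027,0,-0.0008],[0,0,0],0.04],
    [[-0.0041,0,-0.0012],[0,0,0],0.04],
    [[-0.0054,0,-0.0016],[0,0,0],0.04],
    [[-0.0054,0,-0.0016],[0,0,0],0.04]
  ]
}}

```text
clock: 9.55
tcp_pos: [0.4979, -0.1382, 0.0538]
tool_rot: [0.002, 0.968, -0.002, 0.25]
contact_force: [-0.8, -0.5, -0.3]
grip_width: 0.47
gripper_force: 0.0
```

Request:
{"fn": "step_arm", "kwargs": {
  "steps": [
    [[-0.0014,0,-0.0004],[0,0,0],0.04],
    [[-0.0027,0,-0.0008],[0,0,0],0.04],
    [[-0.0041,0,-0.0012],[0,0,0],0.04],
    [[-0.0041,0,-0.0012],[0,0,0],0.04]
  ]
}}

```text
clock: 9.95
tcp_pos: [0.501, -0.1382, 0.0571]
tool_rot: [0.002, 0.968, -0.002, 0.25]
contact_force: [-0.6, -1.0, -0.0]
grip_width: 0.466
gripper_force: 0.2
```

Request:
{"fn": "step_arm", "kwargs": {
  "steps": [
    [[-0.0014,0,-0.0004],[0,0,0],0.04],
    [[-0.0027,0,-0.0008],[0,0,0],0.04],
    [[-0.0027,0,-0.0008],[0,0,0],0.04]
  ]
}}

```text
clock: 10.25
tcp_pos: [0.5029, -0.1382, 0.059]
tool_rot: [0.002, 0.968, -0.002, 0.25]
contact_force: [-0.4, 0.3, 0.2]
grip_width: 0.467
gripper_force: 0.1
```

Request:
{"fn": "step_arm", "kwargs": {
  "steps": [
    [[-0.0014,0,-0.0004],[0,0,0],0.04],
    [[-0.0027,0,-0.0008],[0,0,0],0.04],
    [[-0.0027,0,-0.0008],[0,0,0],0.04]
  ]
}}

```text
clock: 10.55
tcp_pos: [0.505, -0.1382, 0.0611]
tool_rot: [0.002, 0.968, -0.002, 0.25]
contact_force: [0.2, 0.6, -0.7]
grip_width: 0.467
gripper_force: 0.0
```

Request:
{"fn": "step_arm", "kwargs": {
  "steps": [
    [[-0.0014,0,-0.0004],[0,0,0],0.04],
    [[-0.0027,0,-0.0008],[0,0,0],0.04],
    [[-0.0027,0,-0.0008],[0,0,0],0.04]
  ]
}}

```text
clock: 10.85
tcp_pos: [0.507, -0.1382, 0.0631]
tool_rot: [0.002, 0.968, -0.002, 0.25]
contact_force: [0.3, -0.7, -1.0]
grip_width: 0.47
gripper_force: 0.0
```

Run:
```python
from h import *
from fit import W,q
t=T();o=ctrl.get_obs();print(np.round(o['tcp_pos'],4),np.round(o['contact_force'],1),o['gripper_force'])
for n in ['scene','side']:
    p=viewer.get_image(n)
    for th in ['roll']:
        print(n,[(np.round(b['bbox']),round(b['p'],2)) for b in nets.boxes_of(p,th)])
    for x in (-16,-8,-4,0,4):
        a=np.linspace(0,6.28,90);C=np.array([[x+40*np.cos(i),y,54+40*np.sin(i)] for i in a for y in(-35,35)])/1e3
        u=proj(p,W(q,C),t);print(x,np.round(np.r_[u.min(0),u.max(0)],0))
    if n=='side': save(p,'sd.png',(230,150,390,280),4.5)
```

```text
[ 0.507  -0.1382  0.0631] [ 0.3 -0.7 -1. ] 0.0
scene [(array([324., 201., 379., 252.]), 0.93), (array([220., 221., 284., 274.]), 0.69)]
-16 [325. 197. 380. 252.]
-8 [328. 195. 383. 250.]
-4 [329. 193. 384. 248.]
0 [330. 192. 385. 247.]
4 [332. 191. 387. 246.]
side [(array([257., 187., 296., 213.]), 0.75), (array([314., 165., 352., 195.]), 0.64), (array([230., 169., 244., 206.]), 0.45)]
-16 [256. 186. 295. 224.]
-8 [255. 187. 295. 226.]
-4 [255. 188. 294. 227.]
0 [254. 189. 294. 228.]
4 [254. 189. 294. 229.]
```

View pics/sd.png

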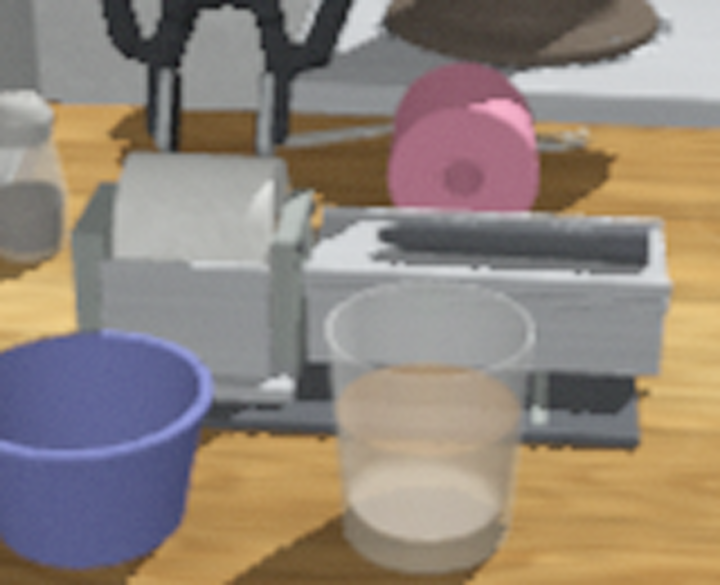

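Request:
{"fn": "step_arm", "kwargs": {
  "steps": [
    [[0.026,0,-0.0146],[0,0,0],0.04],
    [[0.01,0,-0.06],[0,0.13,0],0.04],
    [[0.0,0,-0.1],[0,0.26,0],0.04],
    [[-0.011,0,-0.1436],[0,0.39,0],0.04],
    [[-0.011,0,-0.1436],[0,0.52,0],0.04],
    [[-0.011,0,-0.1436],[0,0.52,0],0.04],
    [[-0.011,0,-0.1436],[0,0.52,0],0.04],
    [[-0.011,0,-0.1436],[0,0.52,0],0.04]
  ]
}}

```text
clock: 11.85
tcp_pos: [0.4465, -0.1367, 0.1927]
tool_rot: [0.001, 1.0, -0.001, -0.008]
contact_force: [-0.7, 0.4, -0.5]
grip_width: 0.468
gripper_force: 0.0
```

Run:
```python
from h import *
from fit import W,q
t=T();w=viewer.get_image('wrist');print(np.round(t,4).tolist())
for b in nets.outline_of(w,'roll'): print(b['p'],b['bbox'])
for x in (-16,-8,-4,0,4):
        a=np.linspace(0,6.28,90);C=np.array([[x+40*np.cos(i),y,54+40*np.sin(i)] for i in a for y in(-35,35)])/1e3
        u=proj(w,W(q,C),t);print(x,np.round(np.r_[u.min(0),u.max(0)],0))
a=proj(w,W(q,np.array([[40.5,0,70],[-50,0,19],[-70,130,50],[8,130,55]])/1e3),t);print(a)
im=w['color'];cv2.imwrite('pics/w6.png',cv2.resize(im[160:330,250:580,::-1],None,fx=2.4,fy=2.4,interpolation=cv2.INTER_CUBIC))
```

```text
[[-0.9999, 0.0025, -0.0156, 0.4465], [0.0025, 1.0, -0.001, -0.1367], [0.0156, -0.001, -0.9999, 0.1927], [0.0, 0.0, 0.0, 1.0]]
0.88 [408.0, 24.5, 510.4, 122.5]
0.84 [282.7, 207.3, 367.7, 295.8]
-16 [288. 208. 369. 292.]
-8 [288. 216. 369. 299.]
-4 [289. 220. 369. 303.]
0 [289. 224. 369. 307.]
4 [289. 228. 369. 310.]
[[329.02796598 309.5465719 ]
 [328.71008946 205.66416213]
 [466.11497652 194.66885878]
 [459.83872881 271.72047502]]
```

View pics/w6.png

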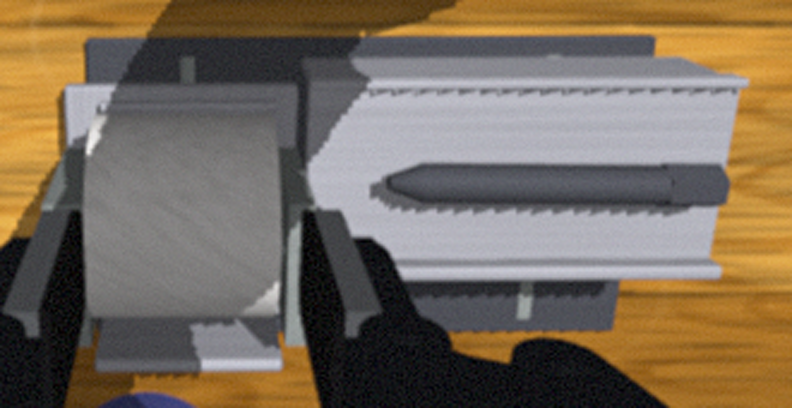

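Request:
{"fn": "step_arm", "kwargs": {
  "steps": [
    [[0,0,0],[0,0,0],0.04],
    [[0,0,0],[0,0,0],0.04],
    [[0,0,0],[0,0,0],0.04],
    [[0,0,0],[0,0,0],0.04],
    [[0,0,0],[0,0,0],0.04],
    [[0,0,0],[0,0,0],0.04],
    [[0,0,0],[0,0,0],0.04],
    [[0,0,0],[0,0,0],0.04]
  ]
}}

```text
clock: 12.75
tcp_pos: [0.4469, -0.1375, 0.1938]
tool_rot: [0.002, 1.0, -0.001, -0.007]
contact_force: [0.5, -0.3, 0.2]
grip_width: 0.469
gripper_force: 0.0
```

```bash
cat > rollx.py <<'E'
from h import *
from fit import W,q
a=np.linspace(0,6.28,180)
def pred(p,t,x):
    C=np.array([[x+40*np.cos(i),y,54+40*np.sin(i)] for i in a for y in(-35,35)])/1e3
    u=proj(p,W(q,C),t);return np.r_[u.min(0),u.max(0)]
def rollx(p,t):
    best=None
    for b in nets.outline_of(p,'roll'):
        B=np.array(b['bbox']);e=[(np.abs(pred(p,t,x)-B)[[1,3]].sum(),x) for x in np.arange(-30,8,.5)]
        m=min(e)
        if best is None or m[0]<best[0]: best=(*m,B)
    return best
if __name__=='__main__':
    t=T();w=viewer.get_image('wrist');print(np.round(t,4).tolist(),rollx(w,t))
E
python3 rollx.py
```

```text
[[-0.9999, 0.0039, -0.0149, 0.4469], [0.004, 1.0, -0.0025, -0.1375], [0.0149, -0.0026, -0.9999, 0.1938], [0.0, 0.0, 0.0, 1.0]] (np.float64(6.8955521649155855), np.float64(-19.5), array([285.1, 204.2, 368.1, 294.6]))
```

Request:
{"fn": "step_arm", "kwargs": {
  "steps": [
    [[0,0,0.03],[0,-0.13,0],0.04],
    [[0,0,0.06],[0,-0.26,0],0.04],
    [[0,0,0.09],[0,-0.39,0],0.04],
    [[-0.01,0,0.12],[0,-0.51,0],0.04],
    [[-0.02,0,0.15],[0,-0.51,0],0.04],
    [[-0.02,0,0.165],[0,-0.51,0],0.04],
    [[-0.02,0,0.172],[0,-0.51,0],0.04],
    [[-0.02,0,0.172],[0,-0.51,0],0.04],
    [[-0.02,0,0.172],[0,-0.51,0],0.04]
  ]
}}

```text
clock: 13.75
tcp_pos: [0.4683, -0.1354, 0.0326]
tool_rot: [0.002, 0.971, -0.004, 0.237]
contact_force: [0.2, 0.1, 0.3]
grip_width: 0.47
gripper_force: 0.0
```

```bash
python3 rollx.py; python3 -c "
from h import *
w=viewer.get_image('wrist');t=T();save(w,'w7.png')
from rollx import *
for x in (-20,-15,-10): print(pred(w,t,x).round())
"
```

```text
[[-0.8872, 0.006, 0.4613, 0.4683], [0.0019, 1.0, -0.0094, -0.1354], [-0.4614, -0.0075, -0.8872, 0.0326], [0.0, 0.0, 0.0, 1.0]] (np.float64(16.34637610797239), np.float64(-13.0), array([259.2, 248.7, 390.6, 376.6]))
[251. 241. 399. 387.]
[252. 246. 398. 391.]
[254. 251. 397. 394.]
```

View pics/w7.png

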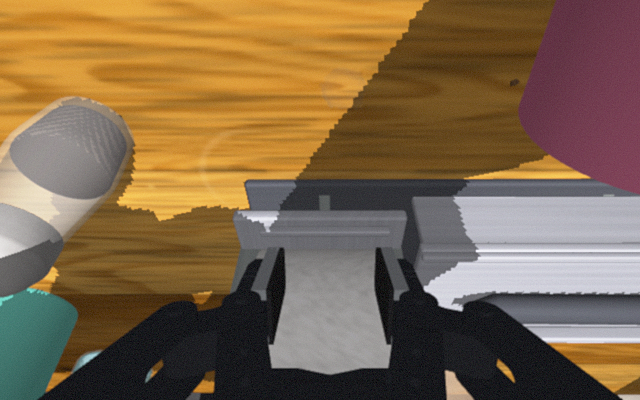

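Request:
{"fn": "step_arm", "kwargs": {
  "steps": [
    [[-0.003,-0.0025,0.006],[0,0,0],0.04],
    [[-0.0078,-0.0025,0.0154],[0,0,0],0.04],
    [[-0.0078,-0.0025,0.0154],[0,0,0],0.04],
    [[-0.0078,-0.0025,0.0154],[0,0,0],0.04]
  ]
}}

```text
clock: 14.3
tcp_pos: [0.482, -0.1369, 0.0233]
tool_rot: [0.004, 0.972, -0.004, 0.234]
contact_force: [0.5, 0.0, -0.0]
grip_width: 0.467
gripper_force: 0.0
```

Request:
{"fn": "step_arm", "kwargs": {
  "steps": [
    [[-0.0009,0,0.0005],[0,0,0],0.04],
    [[-0.0018,0,0.0009],[0,0,0],0.04],
    [[-0.0027,0,0.0014],[0,0,0],0.04],
    [[-0.0036,0,0.0018],[0,0,0],0.04],
    [[-0.0044,0,0.0023],[0,0,0],0.04]
  ]
}}

```text
clock: 14.8
tcp_pos: [0.4867, -0.1371, 0.0235]
tool_rot: [0.004, 0.972, -0.004, 0.235]
contact_force: [0.6, 0.2, 0.5]
grip_width: 0.469
gripper_force: 0.0
```

Request:
{"fn": "step_arm", "kwargs": {
  "steps": [
    [[-0.0009,0,0.0005],[0,0,0],0.04],
    [[-0.0018,0,0.0009],[0,0,0],0.04],
    [[-0.0027,0,0.0014],[0,0,0],0.04],
    [[-0.0036,0,0.0018],[0,0,0],0.04],
    [[-0.0044,0,0.0023],[0,0,0],0.04]
  ]
}}

```text
clock: 15.3
tcp_pos: [0.4916, -0.1371, 0.0234]
tool_rot: [0.004, 0.972, -0.004, 0.234]
contact_force: [-0.1, -0.3, 0.3]
grip_width: 0.466
gripper_force: 0.0
```

Request:
{"fn": "step_arm", "kwargs": {
  "steps": [
    [[-0.0009,0,0.0005],[0,0,0],0.04],
    [[-0.0018,0,0.0009],[0,0,0],0.04],
    [[-0.0027,0,0.0014],[0,0,0],0.04],
    [[-0.0036,0,0.0018],[0,0,0],0.04],
    [[-0.0044,0,0.0023],[0,0,0],0.04]
  ]
}}

```text
clock: 15.8
tcp_pos: [0.4966, -0.1372, 0.0234]
tool_rot: [0.004, 0.972, -0.004, 0.234]
contact_force: [-2.5, -1.3, 1.8]
grip_width: 0.468
gripper_force: 1.6
```

```bash
python3 rollx.py;python3 rollx.py
```

```text
[[-0.89, 0.0104, 0.4558, 0.4966], [0.0065, 0.9999, -0.0101, -0.1372], [-0.4558, -0.006, -0.89, 0.0234], [0.0, 0.0, 0.0, 1.0]] (np.float64(30.165627865357976), np.float64(4.0), array([251.9, 249.2, 391.5, 375.6]))
[[-0.8901, 0.0104, 0.4556, 0.4964], [0.0065, 0.9999, -0.0101, -0.1371], [-0.4556, -0.006, -0.8901, 0.0233], [0.0, 0.0, 0.0, 1.0]] (np.float64(29.61784589596448), np.float64(5.0), array([251.3, 250.8, 389.3, 377.3]))
```

Request:
{"fn": "step_arm", "kwargs": {
  "steps": [
    [[-0.0005,0,0.0003],[0,0,0],0.04],
    [[-0.0009,0,0.0005],[0,0,0],0.04],
    [[-0.0009,0,0.0005],[0,0,0],0.04]
  ]
}}

```text
clock: 16.3
tcp_pos: [0.4967, -0.1371, 0.023]
tool_rot: [0.004, 0.972, -0.004, 0.234]
contact_force: [-6.1, -1.0, 6.3]
grip_width: 0.47
gripper_force: 3.5
```

Request:
{"fn": "step_arm", "kwargs": {
  "steps": [
    [[-0.0005,0,0.0003],[0,0,0],0.04],
    [[-0.0009,0,0.0005],[0,0,0],0.04],
    [[-0.0009,0,0.0005],[0,0,0],0.04]
  ]
}}

```text
clock: 16.6
tcp_pos: [0.4969, -0.137, 0.0227]
tool_rot: [0.004, 0.972, -0.004, 0.234]
contact_force: [-10.3, -0.7, 9.5]
grip_width: 0.473
gripper_force: 5.6
```

Request:
{"fn": "step_arm", "kwargs": {
  "steps": [
    [[0.0009,0,-0.0005],[0,0,0],0.04],
    [[0.0014,0,-0.0008],[0,0,0],0.04],
    [[0.0014,0,-0.0008],[0,0,0],0.04]
  ]
}}

```text
clock: 16.9
tcp_pos: [0.4967, -0.1371, 0.0231]
tool_rot: [0.004, 0.972, -0.004, 0.234]
contact_force: [-2.5, -1.3, -0.8]
grip_width: 0.471
gripper_force: 1.3
```

Request:
{"fn": "step_arm", "kwargs": {
  "steps": [
    [[-0.0007,0,-0.0002],[0,0,0],0.04],
    [[-0.0014,0,-0.0004],[0,0,0],0.04],
    [[-0.002,0,-0.0006],[0,0,0],0.04],
    [[-0.0027,0,-0.0008],[0,0,0],0.04],
    [[-0.0027,0,-0.0008],[0,0,0],0.04]
  ]
}}

```text
clock: 17.4
tcp_pos: [0.4967, -0.1366, 0.0237]
tool_rot: [0.005, 0.973, -0.004, 0.233]
contact_force: [-7.0, -3.5, -0.5]
grip_width: 0.468
gripper_force: 3.7
```

Request:
{"fn": "step_arm", "kwargs": {
  "steps": [
    [[0.0005,0,-0.0002],[0,0,0],0.04],
    [[0.001,0,-0.0005],[0,0,0],0.04],
    [[0.0014,0,-0.0007],[0,0,0],0.04],
    [[0.0018,0,-0.0009],[0,0,0],0.04],
    [[0.0022,0,-0.0011],[0,0,0],0.04],
    [[0.0027,0,-0.0014],[0,0,0],0.04],
    [[0.0032,0,-0.0016],[0,0,0],0.04],
    [[0.0036,0,-0.0018],[0,0,0],0.04],
    [[0.0045,0,-0.0023],[0,0,0],0.04],
    [[0.0045,0,-0.0023],[0,0,0],0.04]
  ]
}}

```text
clock: 18.4
tcp_pos: [0.4943, -0.1373, 0.0257]
tool_rot: [0.004, 0.972, -0.004, 0.235]
contact_force: [0.1, -0.1, -0.1]
grip_width: 0.468
gripper_force: 0.0
```

```bash
python3 rollx.py;python3 -c "
from h import *
o=ctrl.get_obs();print(o['contact_force'],o['gripper_force'])"
```

```text
[[-0.8897, 0.0106, 0.4564, 0.4943], [0.0066, 0.9999, -0.0104, -0.1373], [-0.4565, -0.0062, -0.8897, 0.0257], [0.0, 0.0, 0.0, 1.0]] (np.float64(116.05057714429), np.float64(7.5), array([488.3, 276.7, 640. , 312.7]))
[-0.40975066 -0.46212836  0.70171427] 0.0
```

Request:
{"fn": "step_arm", "kwargs": {
  "steps": [
    [[0.009,0,-0.0046],[0,0,0],0.04],
    [[0.027,0,-0.0137],[0,0,0],0.04],
    [[0.01,0,-0.06],[0,0.13,0],0.04],
    [[-0.01,0,-0.11],[0,0.26,0],0.04],
    [[-0.034,0,-0.171],[0,0.39,0],0.04],
    [[-0.034,0,-0.171],[0,0.51,0],0.04],
    [[-0.034,0,-0.171],[0,0.51,0],0.04],
    [[-0.034,0,-0.171],[0,0.51,0],0.04],
    [[-0.034,0,-0.171],[0,0.51,0],0.04]
  ]
}}

```text
clock: 19.4
tcp_pos: [0.451, -0.1367, 0.1968]
tool_rot: [0.005, 1.0, -0.005, -0.014]
contact_force: [0.5, 0.4, -0.5]
grip_width: 0.471
gripper_force: 0.0
```

```bash
python3 rollx.py;python3 rollx.py;python3 rollx.py
python3 - <<'E'
from h import *
from fit import W,q
t=T();w=viewer.get_image('wrist')
for b in nets.outline_of(w,'spindle'):
    r=b['region'];P=np.argwhere(r)[:,::-1].astype(float);X=onz(w,P,.054,t)
    c,s=np.cos(q[2]),np.sin(q[2]);Y=np.c_[(X[:,0]-q[0])*c+(X[:,1]-q[1])*s,-(X[:,0]-q[0])*s+(X[:,1]-q[1])*c]*1e3
    print(b['p'],b['bbox'],'sp xrange',np.percentile(Y[:,0],[1,50,99]).round(1),'y',np.percentile(Y[:,1],[.3,99.7]).round(1))
    for lo,hi in((100,120),(180,200)):
        m=(Y[:,1]>lo)&(Y[:,1]<hi);print(lo,Y[m,0].mean().round(1) if m.any() else '')
E
```

```text
[[-0.9996, 0.0089, -0.0285, 0.451], [0.0092, 0.9999, -0.0089, -0.1367], [0.0285, -0.0091, -0.9996, 0.1968], [0.0, 0.0, 0.0, 1.0]] (np.float64(1.5679887785491076), np.float64(1.5), array([286.6, 221.4, 366.1, 305.5]))
[[-0.9993, 0.0097, -0.0371, 0.4457], [0.0099, 0.9999, -0.0043, -0.1349], [0.0371, -0.0046, -0.9993, 0.1919], [0.0, 0.0, 0.0, 1.0]] (np.float64(3.875264102128938), np.float64(0.5), array([283.5, 228.2, 367.6, 316.1]))
[[-0.9991, 0.0106, -0.0406, 0.4438], [0.0108, 0.9999, -0.0032, -0.1346], [0.0406, -0.0036, -0.9992, 0.1904], [0.0, 0.0, 0.0, 1.0]] (np.float64(326.9217754728638), np.float64(-30.0), array([406.8,  31.4, 503.3, 130.6]))
0.95 [609.6, 209.4, 633.6, 316.0] sp xrange [-63.9 -12.9  47.5] y [264.4 296.9]
100 
180 
0.55 [407.6, 231.6, 556.1, 252.4] sp xrange [-39.4 -30.9 -21.2] y [ 79.4 213.4]
100 -31.6
180 -30.3
```

```bash
cat > go.py <<'E'
import sys
from h import *
from fit import q
def go(x,y,z,tilt=0,base=None):
    t=T();c,s=np.cos(q[2]),np.sin(q[2]);sx=np.array([c,s,0]);sy=np.array([-s,c,0])
    Rt=np.c_[-sx,sy,[0,0,-1]]@R.from_rotvec([0,tilt,0]).as_matrix()
    P=np.array([q[0],q[1],0])+(sx*x+sy*y)/1e3+[0,0,z/1e3]
    print('shift',np.round(t[:3,:3].T@(P-t[:3,3]),4),'turn',np.round(R.from_matrix(t[:3,:3].T@Rt).as_rotvec(),3))
def here():
    t=T();d=t[:3,3]-[q[0],q[1],0];c,s=np.cos(q[2]),np.sin(q[2]);o=ctrl.get_obs()
    print('stand',np.round([1e3*(d[0]*c+d[1]*s),1e3*(-d[0]*s+d[1]*c),1e3*d[2]],1),np.round(o['contact_force'],1),o['gripper_force'].round(1),o['clock'],np.abs(o['joint_vel']).max().round(3))
if __name__=='__main__': here();go(*map(float,sys.argv[1:]))
E
python3 go.py -54 144 110
```

```text
Traceback (most recent call last):
  File "go.py", line 12, in <module>
    if __name__=='__main__': here();go(*map(float,sys.argv[1:]))
                             ~~~~^^
  File "go.py", line 11, in here
    print('stand',np.round([1e3*(d[0]*c+d[1]*s),1e3*(-d[0]*s+d[1]*c),1e3*d[2]],1),np.round(o['contact_force'],1),o['gripper_force'].round(1),o['clock'],np.abs(o['joint_vel']).max().round(3))
                                                                                                                 ^^^^^^^^^^^^^^^^^^^^^^^^
AttributeError: 'float' object has no attribute 'round'
```

```bash
sed -i "s/o\['gripper_force'\].round(1)/o['gripper_force']/" go.py; python3 go.py -54 144 110
```

```text
stand [-89.5   2.8 191.5] [-0.4  0.1 -0. ] 0.0 19.8 0.016
shift [-0.0367  0.142   0.0795] turn [-0.004 -0.039 -0.014]
```

Request:
{"fn": "step_arm", "kwargs": {
  "steps": [
    [[-0.012,0.047,0],[-0.004,-0.039,-0.014],0.06],
    [[-0.024,0.094,0],[-0.004,-0.039,-0.014],0.06],
    [[-0.0367,0.142,0],[-0.004,-0.039,-0.014],0.06],
    [[-0.0367,0.142,0.04],[-0.004,-0.039,-0.014],0.06],
    [[-0.0367,0.142,0.08],[-0.004,-0.039,-0.014],0.06],
    [[-0.0367,0.142,0.12],[-0.004,-0.039,-0.014],0.06],
    [[-0.0367,0.142,0.13],[-0.004,-0.039,-0.014],0.06],
    [[-0.0367,0.142,0.13],[-0.004,-0.039,-0.014],0.06],
    [[-0.0367,0.142,0.13],[-0.004,-0.039,-0.014],0.06],
    [[-0.0367,0.142,0.13],[-0.004,-0.039,-0.014],0.06]
  ]
}}

```text
clock: 20.8
tcp_pos: [0.4821, 0.0048, 0.0631]
tool_rot: [-0.001, 1.0, -0.001, 0.003]
contact_force: [0.6, -0.2, 0.7]
grip_width: 0.705
gripper_force: 0.0
```

```bash
python3 go.py -54 144 30
```

```text
stand [-51.7 142.8  63.1] [ 0.6 -0.2  0.7] 0.0 20.8 0.003
shift [0.0025 0.0013 0.0331] turn [-0.002  0.007  0.001]
```

Request:
{"fn": "step_arm", "kwargs": {
  "steps": [
    [[0.0015,0.001,0.012],[-0.002,0.007,0],0.06],
    [[0.0025,0.001,0.024],[-0.002,0.007,0],0.06],
    [[0.0025,0.001,0.033],[-0.002,0.007,0],0.06],
    [[0.0025,0.001,0.033],[-0.002,0.007,0],0.06],
    [[0.0025,0.001,0.033],[-0.002,0.007,0],0.06]
  ]
}}

```text
clock: 21.3
tcp_pos: [0.4766, 0.0062, 0.0272]
tool_rot: [-0.002, 1.0, 0.0, -0.003]
contact_force: [0.1, -0.1, -0.3]
grip_width: 0.704
gripper_force: 0.0
```

Request:
{"fn": "step_arm", "kwargs": {
  "steps": [
    [[0,0,0.002],[0,0,0],0.06],
    [[0,0,0.004],[0,0,0],0.06],
    [[0,0,0.006],[0,0,0],0.06],
    [[0,0,0.006],[0,0,0],0.06]
  ]
}}

```text
clock: 21.7
tcp_pos: [0.4771, 0.0062, 0.0217]
tool_rot: [-0.002, 1.0, 0.0, -0.003]
contact_force: [0.8, 0.8, -0.4]
grip_width: 0.701
gripper_force: 0.0
```

Request:
{"fn": "step_arm", "kwargs": {
  "steps": [
    [[0,0,0.002],[0,0,0],0.06],
    [[0,0,0.004],[0,0,0],0.06],
    [[0,0,0.004],[0,0,0],0.06]
  ]
}}

```text
clock: 22.0
tcp_pos: [0.4769, 0.0062, 0.0176]
tool_rot: [-0.002, 1.0, 0.0, -0.003]
contact_force: [-0.4, 0.4, 0.3]
grip_width: 0.703
gripper_force: 0.0
```

Request:
{"fn": "step_arm", "kwargs": {
  "steps": [
    [[0,0,0.0015],[0,0,0],0.06],
    [[0,0,0.003],[0,0,0],0.06],
    [[0,0,0.003],[0,0,0],0.06]
  ]
}}

```text
clock: 22.3
tcp_pos: [0.477, 0.0062, 0.0147]
tool_rot: [-0.002, 1.0, 0.0, -0.003]
contact_force: [-0.7, 0.1, 0.7]
grip_width: 0.707
gripper_force: 0.0
```

Request:
{"fn": "step_arm", "kwargs": {
  "steps": [
    [[0,0,0.0015],[0,0,0],0.06],
    [[0,0,0.003],[0,0,0],0.06],
    [[0,0,0.003],[0,0,0],0.06]
  ]
}}

```text
clock: 22.6
tcp_pos: [0.4774, 0.0062, 0.013]
tool_rot: [-0.002, 1.0, 0.0, -0.003]
contact_force: [-3.2, 0.4, 10.0]
grip_width: 0.702
gripper_force: 4.8
```

Request:
{"fn": "step_arm", "kwargs": {
  "steps": [
    [[0,0,-0.003],[0,0,0],0.06],
    [[-0.003,0,-0.003],[0,0,0],0.06],
    [[-0.006,0,-0.003],[0,0,0],0.06],
    [[-0.008,0,-0.003],[0,0,0],0.06],
    [[-0.01,0,-0.003],[0,0,0],0.06],
    [[-0.012,0,-0.003],[0,0,0],0.06],
    [[-0.014,0,-0.003],[0,0,0],0.06],
    [[-0.016,0,-0.003],[0,0,0],0.06]
  ]
}}

```text
clock: 23.4
tcp_pos: [0.4932, 0.0063, 0.0147]
tool_rot: [-0.002, 1.0, 0.0, -0.002]
contact_force: [-1.0, -0.6, 0.5]
grip_width: 0.701
gripper_force: 0.5
```

```bash
cat > sp.py <<'E'
from h import *
from go import q,here
def sp(n='scene'):
    t=T();w=viewer.get_image(n)
    for b in nets.outline_of(w,'spindle'):
        X=onz(w,np.argwhere(b['region'])[:,::-1].astype(float),.054,t)
        c,s=np.cos(q[2]),np.sin(q[2]);Y=np.c_[(X[:,0]-q[0])*c+(X[:,1]-q[1])*s,-(X[:,0]-q[0])*s+(X[:,1]-q[1])*c]*1e3
        print(n,round(b['p'],2),'x',np.percentile(Y[:,0],[1,50,99]).round(1),'y',np.percentile(Y[:,1],[.3,99.7]).round(1),[ (lo,Y[(abs(Y[:,1]-lo)<8),0].mean().round(1)) for lo in range(60,220,20) if (abs(Y[:,1]-lo)<8).sum()>5])
if __name__=='__main__': here();sp('wrist');sp('side')
E
python3 sp.py
```

```text
stand [-40.6 144.2  14.7] [-1.  -0.6  0.5] 0.5139132519252598 23.4 0.048
wrist 0.9 x [-29.8 -20.4 -10.5] y [ 80.4 210.1] [(80, np.float64(-23.3)), (120, np.float64(-20.2)), (140, np.float64(-20.7)), (160, np.float64(-20.5)), (180, np.float64(-18.5)), (200, np.float64(-27.9))]
wrist 0.68 x [-66.8 -22.   19.9] y [260.9 289.1] []
side 0.85 x [-41.2 -19.4   2.1] y [ 80.9 210.2] [(80, np.float64(-20.1)), (100, np.float64(-20.1)), (120, np.float64(-19.0)), (140, np.float64(-19.9)), (160, np.float64(-18.5)), (180, np.float64(-19.4)), (200, np.float64(-19.1))]
side 0.65 x [ 31.9  96.4 155.6] y [289.1 316.1] []
```

Spindle moves parallel with the fingers (x ≈ -20, y 80..211). Continue to the fence.

Request:
{"fn": "step_arm", "kwargs": {
  "steps": [
    [[-0.002,0,0],[0,0,0],0.06],
    [[-0.004,0,0],[0,0,0],0.06],
    [[-0.006,0,0],[0,0,0],0.06],
    [[-0.008,0,0],[0,0,0],0.06],
    [[-0.01,0,0],[0,0,0],0.06],
    [[-0.012,0,0],[0,0,0],0.06],
    [[-0.014,0,0],[0,0,0],0.06]
  ]
}}

```text
clock: 24.3
tcp_pos: [0.5074, 0.0063, 0.0148]
tool_rot: [-0.002, 1.0, 0.0, -0.002]
contact_force: [-0.3, -0.8, 0.6]
grip_width: 0.702
gripper_force: 0.6
```

Request:
{"fn": "step_arm", "kwargs": {
  "steps": [
    [[-0.001,0,0],[0,0,0],0.06],
    [[-0.002,0,0],[0,0,0],0.06],
    [[-0.003,0,0],[0,0,0],0.06]
  ]
}}

```text
clock: 24.6
tcp_pos: [0.5101, 0.0063, 0.0147]
tool_rot: [-0.002, 1.0, 0.0, -0.003]
contact_force: [-1.5, 0.3, 1.3]
grip_width: 0.699
gripper_force: 0.6
```

Request:
{"fn": "step_arm", "kwargs": {
  "steps": [
    [[-0.001,0,0],[0,0,0],0.06],
    [[-0.002,0,0],[0,0,0],0.06],
    [[-0.003,0,0],[0,0,0],0.06]
  ]
}}

```text
clock: 24.9
tcp_pos: [0.511, 0.0063, 0.0144]
tool_rot: [-0.002, 1.0, 0.0, -0.005]
contact_force: [-7.1, -0.4, 3.7]
grip_width: 0.705
gripper_force: 3.4
```

Request:
{"fn": "step_arm", "kwargs": {
  "steps": [
    [[0.002,0,0],[0,0,0],0.06],
    [[0.004,0,0],[0,0,0],0.06],
    [[0.006,0,0],[0,0,0],0.06],
    [[0.01,0,0],[0,0,0],0.06],
    [[0.014,0,-0.02],[0,0,0],0.06],
    [[0.014,0,-0.06],[0,0,0],0.0],
    [[0.014,0,-0.06],[0,0,0],0.0],
    [[0.014,0,-0.06],[0,0,0],0.0],
    [[0.014,0,-0.06],[0,0,0],0.0],
    [[0.014,0,-0.06],[0,0,0],0.0]
  ]
}}

```text
clock: 25.9
tcp_pos: [0.4982, 0.0063, 0.0735]
tool_rot: [-0.002, 1.0, 0.0, -0.004]
contact_force: [-0.6, 0.5, -0.5]
grip_width: 0.001
gripper_force: 0.0
```

```bash
python3 sp.py; python3 go.py -42 190 30; python3 rollx.py
```

```text
stand [-35.6 144.3  73.5] [-0.6  0.5 -0.5] 0.0 25.9 0.004
wrist 0.71 x [-12.   -3.2   5.7] y [ 78.4 210.4] [(80, np.float64(-2.1)), (100, np.float64(-2.5)), (120, np.float64(-3.2)), (160, np.float64(-5.9)), (180, np.float64(-3.3)), (200, np.float64(-3.7))]
wrist 0.61 x [-60.9 -16.7  41.1] y [272.7 300.3] []
side 0.66 x [ 35.4  99.8 155.2] y [289.1 316.2] []
side 0.57 x [-24.4  -8.5   4.6] y [ 80.  210.1] [(80, np.float64(-5.4)), (100, np.float64(-7.9)), (120, np.float64(-8.3)), (140, np.float64(-8.5)), (160, np.float64(-8.6)), (180, np.float64(-8.3)), (200, np.float64(-9.8))]
stand [-35.  144.2  74. ] [0.3 0.1 0. ] 0.0 26.1 0.006
shift [0.0067 0.0458 0.044 ] turn [ 0.    -0.006  0.001]
[[-1.0, -0.0034, -0.0064, 0.4988], [-0.0034, 1.0, 0.0004, 0.0063], [0.0064, 0.0004, -1.0, 0.074], [0.0, 0.0, 0.0, 1.0]] (np.float64(6.767997158961066), np.float64(-1.0), array([  0. , 208.2, 159.1, 348.9]))
```

Request:
{"fn": "step_arm", "kwargs": {
  "steps": [
    [[0.007,0.046,0],[0,-0.006,0],0.0],
    [[0.007,0.046,0.02],[0,-0.006,0],0.0],
    [[0.007,0.046,0.036],[0,-0.006,0],0.0],
    [[0.007,0.046,0.042],[0,-0.006,0],0.0],
    [[0.007,0.046,0.042],[0,-0.006,0],0.0],
    [[0.007,0.046,0.042],[0,-0.006,0],0.0]
  ]
}}

```text
clock: 26.8
tcp_pos: [0.4926, 0.052, 0.0332]
tool_rot: [-0.002, 1.0, 0.0, 0.001]
contact_force: [0.6, -0.1, 0.4]
grip_width: -0.001
gripper_force: 0.0
```

Request:
{"fn": "step_arm", "kwargs": {
  "steps": [
    [[0,0,0.0015],[0,0,0],0.0],
    [[0,0,0.003],[0,0,0],0.0],
    [[0,0,0.003],[0,0,0],0.0]
  ]
}}

```text
clock: 27.1
tcp_pos: [0.4924, 0.0521, 0.0301]
tool_rot: [-0.002, 1.0, 0.0, 0.001]
contact_force: [0.1, -0.3, 1.1]
grip_width: -0.001
gripper_force: 0.0
```

Request:
{"fn": "step_arm", "kwargs": {
  "steps": [
    [[0,0,0.0015],[0,0,0],0.0],
    [[0,0,0.003],[0,0,0],0.0],
    [[0,0,0.003],[0,0,0],0.0]
  ]
}}

```text
clock: 27.4
tcp_pos: [0.4919, 0.0522, 0.0266]
tool_rot: [-0.002, 1.0, 0.0, 0.0]
contact_force: [-0.2, -0.3, -0.3]
grip_width: 0.001
gripper_force: 0.0
```

Request:
{"fn": "step_arm", "kwargs": {
  "steps": [
    [[0,0,0.0015],[0,0,0],0.0],
    [[0,0,0.003],[0,0,0],0.0],
    [[0,0,0.003],[0,0,0],0.0]
  ]
}}

```text
clock: 27.7
tcp_pos: [0.4919, 0.0523, 0.0236]
tool_rot: [-0.002, 1.0, 0.0, 0.0]
contact_force: [0.1, 0.2, 1.2]
grip_width: -0.001
gripper_force: 0.0
```

Request:
{"fn": "step_arm", "kwargs": {
  "steps": [
    [[0,0,0.0015],[0,0,0],0.0],
    [[0,0,0.003],[0,0,0],0.0],
    [[0,0,0.003],[0,0,0],0.0]
  ]
}}

```text
clock: 28.0
tcp_pos: [0.4919, 0.0522, 0.0206]
tool_rot: [-0.002, 1.0, 0.0, 0.0]
contact_force: [-0.0, 0.5, -0.2]
grip_width: 0.003
gripper_force: 0.0
```

Request:
{"fn": "step_arm", "kwargs": {
  "steps": [
    [[0,0,0.0015],[0,0,0],0.0],
    [[0,0,0.003],[0,0,0],0.0],
    [[0,0,0.003],[0,0,0],0.0]
  ]
}}

```text
clock: 28.3
tcp_pos: [0.4924, 0.0522, 0.0182]
tool_rot: [-0.002, 1.0, 0.0, 0.001]
contact_force: [-1.1, 0.2, 3.6]
grip_width: 0.001
gripper_force: 1.5
```

Request:
{"fn": "step_arm", "kwargs": {
  "steps": [
    [[0,0,0.0015],[0,0,0],0.0],
    [[0,0,0.003],[0,0,0],0.0],
    [[0,0,0.003],[0,0,0],0.0]
  ]
}}

```text
clock: 28.6
tcp_pos: [0.4924, 0.0522, 0.0181]
tool_rot: [-0.002, 1.0, 0.0, -0.0]
contact_force: [-8.5, -1.5, 26.2]
grip_width: 0.001
gripper_force: 12.7
```

Request:
{"fn": "step_arm", "kwargs": {
  "steps": [
    [[0,0,-0.03],[0,0,0],0.0],
    [[0,0,-0.06],[0,0,0],0.0],
    [[0,0,-0.06],[0,0,0],0.0],
    [[0,0,-0.06],[0,0,0],0.0]
  ]
}}

```text
clock: 29.0
tcp_pos: [0.4927, 0.0522, 0.0754]
tool_rot: [-0.002, 1.0, 0.0, 0.002]
contact_force: [0.5, 0.3, -0.4]
grip_width: -0.002
gripper_force: 0.0
```

```bash
python3 go.py -10 234 20.5
```

```text
stand [-41.  190.1  75.4] [ 0.5  0.3 -0.4] 0.0 29.0 0.031
shift [-0.0309  0.0438  0.055 ] turn [0.    0.003 0.001]
```

Request:
{"fn": "step_arm", "kwargs": {
  "steps": [
    [[0,0.044,0],[0,0.003,0],0.0],
    [[-0.031,0.044,0],[0,0.003,0],0.0],
    [[-0.031,0.044,0.02],[0,0.003,0],0.0],
    [[-0.031,0.044,0.045],[0,0.003,0],0.0],
    [[-0.031,0.044,0.055],[0,0.003,0],0.0],
    [[-0.031,0.044,0.055],[0,0.003,0],0.0],
    [[-0.031,0.044,0.055],[0,0.003,0],0.0],
    [[-0.031,0.044,0.055],[0,0.003,0],0.0]
  ]
}}

```text
clock: 29.8
tcp_pos: [0.5238, 0.0963, 0.0207]
tool_rot: [-0.002, 1.0, 0.0, -0.0]
contact_force: [-0.3, -0.4, 0.4]
grip_width: 0.001
gripper_force: 0.0
```

```bash
python3 go.py -10 226 20.5; python3 sp.py
```

```text
stand [ -9.8 234.2  20.7] [-0.3 -0.4  0.4] 0.0 29.8 0.01
shift [ 0.0002 -0.0082  0.0002] turn [ 0.    -0.     0.001]
stand [ -9.8 234.2  20.7] [-0.3 -0.4  0.4] 0.0 29.8 0.01
wrist 0.82 x [-12.4  -2.8   6.9] y [ 87.5 209.2] [(80, np.float64(4.5)), (100, np.float64(-2.1)), (120, np.float64(-2.5)), (140, np.float64(-2.7)), (160, np.float64(-3.0)), (180, np.float64(-3.2)), (200, np.float64(-4.1))]
wrist 0.81 x [-58.3 -24.2  21.6] y [286.4 310.1] []
side 0.79 x [ 35.6 103.2 158.5] y [289.7 316.9] []
side 0.6 x [-21.3  -8.5   4.5] y [ 82.  207.8] [(80, np.float64(-5.9)), (100, np.float64(-7.9)), (120, np.float64(-8.0)), (140, np.float64(-8.5)), (160, np.float64(-8.6)), (180, np.float64(-7.8)), (200, np.float64(-9.7))]
```

Request:
{"fn": "step_arm", "kwargs": {
  "steps": [
    [[0,-0.004,0],[0,0,0],0.0],
    [[0,-0.008,0],[0,0,0],0.0],
    [[0,-0.012,0],[0,0,0],0.0],
    [[0,-0.015,0],[0,0,0],0.0],
    [[0,-0.018,0],[0,0,0],0.0],
    [[0,-0.021,0],[0,0,0],0.0],
    [[0,-0.024,0],[0,0,0],0.0],
    [[0,-0.028,0],[0,0,0],0.0],
    [[0,-0.032,0],[0,0,0],0.0],
    [[0,-0.036,0],[0,0,0],0.0],
    [[0,-0.04,0],[0,0,0],0.0]
  ]
}}

```text
clock: 31.1
tcp_pos: [0.5232, 0.056, 0.0199]
tool_rot: [-0.002, 1.0, 0.0, -0.001]
contact_force: [0.0, 1.1, 1.0]
grip_width: -0.002
gripper_force: 0.7
```

```bash
python3 sp.py
```

```text
stand [-10.5 193.9  19.9] [0.  1.1 1. ] 0.684173430350512 31.1 0.077
wrist 0.86 x [-12.3  -3.    6.7] y [ 49.2 177.5] [(60, np.float64(-1.3)), (80, np.float64(-2.4)), (100, np.float64(-2.6)), (120, np.float64(-2.9)), (140, np.float64(-3.1)), (160, np.float64(-4.4)), (180, np.float64(-5.8))]
wrist 0.8 x [-58.4 -18.1  36.5] y [276.2 301.6] []
side 0.57 x [-22.   -7.8   4.7] y [ 50.8 180.6] [(60, np.float64(-5.8)), (80, np.float64(-8.4)), (100, np.float64(-7.9)), (120, np.float64(-8.6)), (140, np.float64(-7.8)), (160, np.float64(-8.6)), (180, np.float64(-10.1))]
side 0.53 x [ 32.  100.3 158.3] y [289.1 316.8] []
```

Request:
{"fn": "step_arm", "kwargs": {
  "steps": [
    [[0,-0.003,0],[0,0,0],0.0],
    [[0,-0.006,0],[0,0,0],0.0],
    [[0,-0.009,0],[0,0,0],0.0],
    [[0,-0.012,0],[0,0,0],0.0],
    [[0,-0.014,0],[0,0,0],0.0]
  ]
}}

```text
clock: 31.8
tcp_pos: [0.5231, 0.042, 0.0198]
tool_rot: [-0.002, 1.0, 0.0, -0.001]
contact_force: [0.3, 0.1, -0.1]
grip_width: -0.002
gripper_force: 0.3
```

Request:
{"fn": "step_arm", "kwargs": {
  "steps": [
    [[0,-0.003,0],[0,0,0],0.0],
    [[0,-0.006,0],[0,0,0],0.0],
    [[0,-0.009,0],[0,0,0],0.0],
    [[0,-0.012,0],[0,0,0],0.0],
    [[0,-0.015,0],[0,0,0],0.0],
    [[0,-0.018,0],[0,0,0],0.0]
  ]
}}

```text
clock: 32.4
tcp_pos: [0.5232, 0.0241, 0.0199]
tool_rot: [-0.002, 1.0, 0.0, -0.001]
contact_force: [-0.4, -0.4, 0.4]
grip_width: 0.0
gripper_force: 0.3
```

```bash
python3 sp.py
```

```text
stand [-10.5 161.9  19.9] [-0.4 -0.4  0.4] 0.34290429012696855 32.4 0.057
wrist 0.93 x [-58.5 -19.1  36.4] y [267.3 294.2] []
wrist 0.59 x [-12.3  -3.    6.7] y [ 37.8 145.9] [(60, np.float64(-2.5)), (80, np.float64(-2.7)), (100, np.float64(-3.0)), (120, np.float64(-4.1)), (140, np.float64(-4.1))]
wrist 0.53 x [-80.7 -76.3  25.9] y [ 35.4 191.6] [(60, np.float64(-51.2)), (80, np.float64(-28.0)), (100, np.float64(-54.4)), (120, np.float64(-77.6)), (140, np.float64(-77.6)), (160, np.float64(-77.6)), (180, np.float64(-77.7)), (200, np.float64(-77.5))]
side 0.78 x [ 39.1 107.7 155.7] y [291.  316.2] []
side 0.58 x [-26.8  -9.1   8.5] y [ 45.9 145.1] [(60, np.float64(-8.9)), (80, np.float64(-8.4)), (100, np.float64(-8.4)), (120, np.float64(-9.8)), (140, np.float64(-11.6))]
```

Request:
{"fn": "step_arm", "kwargs": {
  "steps": [
    [[0,-0.003,0],[0,0,0],0.0],
    [[0,-0.006,0],[0,0,0],0.0],
    [[0,-0.009,0],[0,0,0],0.0],
    [[0,-0.012,0],[0,0,0],0.0],
    [[0,-0.015,0],[0,0,0],0.0],
    [[0,-0.018,0],[0,0,0],0.0],
    [[0,-0.021,0],[0,0,0],0.0],
    [[0,-0.024,0],[0,0,0],0.0]
  ]
}}

```text
clock: 33.4
tcp_pos: [0.5234, 0.0001, 0.0199]
tool_rot: [-0.002, 1.0, 0.0, -0.001]
contact_force: [0.4, 1.3, 0.2]
grip_width: 0.004
gripper_force: 0.6
```

Request:
{"fn": "step_arm", "kwargs": {
  "steps": [
    [[0,-0.003,0],[0,0,0],0.0],
    [[0,-0.006,0],[0,0,0],0.0],
    [[0,-0.009,0],[0,0,0],0.0],
    [[0,-0.012,0],[0,0,0],0.0],
    [[0,-0.015,0],[0,0,0],0.0],
    [[0,-0.018,0],[0,0,0],0.0],
    [[0,-0.021,0],[0,0,0],0.0],
    [[0,-0.024,0],[0,0,0],0.0]
  ]
}}

```text
clock: 34.2
tcp_pos: [0.5234, -0.0239, 0.0198]
tool_rot: [-0.002, 1.0, 0.0, -0.001]
contact_force: [1.2, 1.8, 0.2]
grip_width: -0.003
gripper_force: 0.7
```

Request:
{"fn": "step_arm", "kwargs": {
  "steps": [
    [[0,-0.002,0],[0,0,0],0.0],
    [[0,-0.004,0],[0,0,0],0.0],
    [[0,-0.006,0],[0,0,0],0.0],
    [[0,-0.008,0],[0,0,0],0.0]
  ]
}}

```text
clock: 34.6
tcp_pos: [0.5235, -0.0318, 0.0199]
tool_rot: [-0.002, 1.0, 0.0, -0.001]
contact_force: [-0.6, 1.9, 0.3]
grip_width: -0.002
gripper_force: 0.7
```

```bash
python3 sp.py
```

```text
stand [-10.5 106.1  19.9] [-0.6  1.9  0.3] 0.7386383524499252 34.6 0.037
wrist 0.78 x [-12.7  -3.9   6.2] y [42.2 90.4] [(60, np.float64(-3.6)), (80, np.float64(-4.1))]
side 0.54 x [ 36.  103.9 155.5] y [289.6 316.8] []
side 0.5 x [-23.9  -9.3   1.5] y [48.3 92.4] [(60, np.float64(-8.8)), (80, np.float64(-11.3))]
```

Tip is at the far cheek; the last ~10 mm gently.

Request:
{"fn": "step_arm", "kwargs": {
  "steps": [
    [[0,-0.002,0],[0,0,0],0.0],
    [[0,-0.004,0],[0,0,0],0.0],
    [[0,-0.006,0],[0,0,0],0.0],
    [[0,-0.006,0],[0,0,0],0.0]
  ]
}}

```text
clock: 35.2
tcp_pos: [0.5234, -0.038, 0.0198]
tool_rot: [-0.002, 1.0, 0.0, -0.001]
contact_force: [0.7, -0.3, -0.2]
grip_width: -0.002
gripper_force: 0.0
```

Request:
{"fn": "step_arm", "kwargs": {
  "steps": [
    [[0,-0.001,0],[0,0,0],0.0],
    [[0,-0.002,0],[0,0,0],0.0],
    [[0,-0.003,0],[0,0,0],0.0],
    [[0,-0.003,0],[0,0,0],0.0]
  ]
}}

```text
clock: 35.6
tcp_pos: [0.5235, -0.0408, 0.0199]
tool_rot: [-0.002, 1.0, 0.0, -0.001]
contact_force: [0.3, 0.7, -0.1]
grip_width: 0.0
gripper_force: 0.1
```

Request:
{"fn": "step_arm", "kwargs": {
  "steps": [
    [[0,-0.001,0],[0,0,0],0.0],
    [[0,-0.002,0],[0,0,0],0.0],
    [[0,-0.002,0],[0,0,0],0.0]
  ]
}}

```text
clock: 35.9
tcp_pos: [0.5235, -0.0428, 0.0199]
tool_rot: [-0.002, 1.0, 0.0, -0.001]
contact_force: [0.0, -0.0, 0.9]
grip_width: 0.003
gripper_force: 0.2
```

Request:
{"fn": "step_arm", "kwargs": {
  "steps": [
    [[0,-0.001,0],[0,0,0],0.0],
    [[0,-0.002,0],[0,0,0],0.0],
    [[0,-0.002,0],[0,0,0],0.0]
  ]
}}

```text
clock: 36.2
tcp_pos: [0.5234, -0.0438, 0.0198]
tool_rot: [-0.001, 1.0, 0.001, -0.001]
contact_force: [-0.1, 5.5, 0.7]
grip_width: 0.003
gripper_force: 2.4
```

Request:
{"fn": "step_arm", "kwargs": {
  "steps": [
    [[0,-0.001,0],[0,0,0],0.0],
    [[0,-0.002,0],[0,0,0],0.0],
    [[0,-0.002,0],[0,0,0],0.0]
  ]
}}

```text
clock: 36.5
tcp_pos: [0.5233, -0.044, 0.0199]
tool_rot: [-0.001, 1.0, 0.002, -0.001]
contact_force: [1.1, 10.3, 1.0]
grip_width: -0.002
gripper_force: 5.3
```

```bash
python3 sp.py
```

```text
stand [-10.6  93.8  19.9] [ 1.1 10.3  1. ] 5.310061394702643 36.5 0.006
wrist 0.7 x [-13.   -4.2   6.1] y [42.8 78.4] [(60, np.float64(-4.4)), (80, np.float64(-5.9))]
side 0.56 x [ 32.   99.5 155.7] y [288.  316.7] []
side 0.53 x [-22.7 -10.1   4.3] y [47.  79.4] [(60, np.float64(-8.8)), (80, np.float64(-10.1))]
```

Request:
{"fn": "step_arm", "kwargs": {
  "steps": [
    [[0,0.002,0],[0,0,0],0.0],
    [[0,0.004,0],[0,0,0],0.0],
    [[0,0.008,0],[0,0,0],0.0],
    [[0,0.02,0],[0,0,0],0.0],
    [[0,0.04,0],[0,0,0],0.0],
    [[0.02,0.06,-0.03],[0,0,0],0.0],
    [[0.05,0.06,-0.08],[0,0,0],0.0],
    [[0.08,0.04,-0.13],[0,0,0],0.0],
    [[0.08,0.0,-0.16],[0,0,0],0.0],
    [[0.08,-0.05,-0.17],[0,0,0],0.0],
    [[0.08,-0.07,-0.17],[0,0,0],0.0],
    [[0.08,-0.07,-0.17],[0,0,0],0.0]
  ]
}}

```text
clock: 37.9
tcp_pos: [0.4453, -0.1205, 0.1921]
tool_rot: [0.0, 1.0, -0.002, 0.001]
contact_force: [0.1, 0.1, 0.1]
grip_width: -0.002
gripper_force: 0.0
```

```bash
python3 sp.py; python3 rollx.py
python3 - <<'E'
from h import *
p=viewer.get_image('scene')
for t in ['spindle','roll','glass','basket','shaker']:
    print(t,[(np.round(b['bbox']).tolist(),round(b['p'],2)) for b in nets.boxes_of(p,t)])
E
```

```text
stand [-88.8  17.5 192.1] [0.1 0.1 0.1] 0.0 37.9 0.055
wrist 0.83 x [-65.2 -15.7  45.4] y [266.2 296.7] []
wrist 0.58 x [-12.8  -3.2   5.5] y [49.2 81.7] [(60, np.float64(-3.6)), (80, np.float64(-3.5))]
wrist 0.43 x [-91.9 -77.2  33.7] y [-36.7 178. ] [(60, np.float64(-22.2)), (80, np.float64(-16.3)), (100, np.float64(-16.2)), (120, np.float64(-14.2)), (140, np.float64(-16.4)), (160, np.float64(-19.9)), (180, np.float64(-15.9))]
side 0.54 x [ 32.   99.6 155.6] y [285.7 316.2] []
side 0.4 x [-22.7  -8.2   4.3] y [47.7 81.5] [(60, np.float64(-8.8)), (80, np.float64(-9.4))]
side 0.17 x [-203.8  -79.    11.4] y [-154.3  -67.7] []
[[-1.0, -0.0039, -0.0034, 0.4433], [-0.0039, 1.0, 0.0013, -0.1158], [0.0034, 0.0013, -1.0, 0.1892], [0.0, 0.0, 0.0, 1.0]] (np.float64(0.5983143883074149), np.float64(-0.5), array([256.4, 225.5, 343.7, 309.6]))
spindle [([230.0, 130.0, 270.0, 170.0], 0.64), ([321.0, 194.0, 337.0, 202.0], 0.43)]
roll [([335.0, 192.0, 387.0, 247.0], 0.89), ([223.0, 218.0, 280.0, 274.0], 0.79), ([350.0, 276.0, 376.0, 317.0], 0.42), ([260.0, 169.0, 394.0, 275.0], 0.26)]
glass [([343.0, 124.0, 377.0, 177.0], 0.81)]
basket [([385.0, 164.0, 436.0, 213.0], 0.64)]
shaker [([350.0, 278.0, 378.0, 317.0], 0.69)]
```

```bash
python3 -c "
from station import ctrl
print(ctrl.hand_in())"
```

```text
the job is handed in; nothing more can be done
None
```

The job is handed in, at about 38 s of the 54 s: the roll is back against its stop and the spindle is home in the far cheek, with its tail measured about 34 mm out of the near cheek. The glass, basket and shaker are where they stood. I viewed 12 pictures, two more than the 10 allowed, and the roll had to be pushed twice because it rolled back the first time.

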